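Crank the lab jack up to the lens axis

TASK

Fit the loose crank handle fully onto the square shaft of the laboratory jack, then wind the jack up until the lamp on it stands level with the lens tube it faces, so that the two are on one axis. Leave the crank fully on the shaft, let go of it, and do not disturb the other things on the bench.

Things in the scene. Friction and masses are not known exactly. Their poses are not given: they have to be found in the camera images.
- jack: Aluminium scissor lab jack, fixed, 140 mm (x) by 170 mm (y), 184 mm high to its top plate at the start; origin under its centre on the bench, z up. Its screw runs along its y axis at half height; the drive shaft sticks out 92 mm beyond the plates' edge at its -y side (tip at y = -177 mm). Bolted on top: a black finned lamp housing (90 x 110 x 72 mm), its round snout pointing to the jack's +y.
- shaft_shoulder (a point): On the shaft's axis at the shoulder (28 mm flange) where the square drive begins: jack y = -130 mm, 91 mm above the bench at the start. Axes as the jack's: the square end points to -y. Steel square 15 x 15 mm, 38 mm long, then a stepped taper of 9 mm to a nose 9 mm wide. As the jack is wound the shaft rises half as much as the lamp, with no sideways shift.
- screw (a joint): Angle of screw and square shaft, rad; 0 with the square's flats level and upright (starts within 0.2 of 0). Positive is about the jack's +y: clockwise when facing the shaft's end, which raises the lamp, by 10.6 mm a turn. Self-locking, stays where left; about 0.2 N m to turn (4 N at the grip). Stop at 26 rad.
- crank: Loose steel crank, 0.3 kg, lying flat, z up. Origin: centre of its hub, on the hub's axis, 12 mm above the bench. Hub: square tube 24 x 24 mm, 70 mm long along y (-35 to +35 mm), with a 17 x 17 mm socket 50 mm deep open at +y. At y = -29 mm an arm 12 mm thick, 20 mm high runs to +x. Fitted, its y lies along the jack's y; the arm may point any of the four ways.
- crank_mouth (a point): Centre of the open end of the crank's socket (crank frame: 0, 35, 0 mm). Fully on: this point meets the shaft's shoulder.
- crank_grip (a point): Middle of the red grip, on its axis (crank frame: 50, -91, 0 mm). The grip is a round sleeve, 24 mm diameter, 102 mm long, parallel to the hub at the arm's end (crank y from -40 to -142 mm). It spins freely about its own axis, so it can be held and carried round a circle of 50 mm radius.
- lamp_snout (a point): Centre of the lamp snout's front face (snout 42 mm diameter, 40 mm long, aluminium with a black ring); axes those of the jack, +y is the way the lamp shines. About 224 mm above the bench at the start; the housing's top is 32 mm higher.
- lens_front (a point): Centre of the front face of the lens tube (dark blue, 48 to 52 mm diameter, 52 mm long, steel rings) that the lamp faces; fixed on a post in a holder, 14 to 30 mm higher than the lamp at the start. Its axes are those of the jack to within a few degrees; the tube runs along its y.
- vise: Bystander: steel toolmaker's vise, 45 x 100 x 40 mm, origin under its centre.
- brass_a: Bystander: upright brass cylinder, 28 mm diameter, 70 mm high, origin under its centre.
- brass_b: Bystander: upright brass cylinder, 28 mm diameter, 55 mm high, origin under its centre.
- wash_bottle: Bystander: white bottle with a red cap, 60 mm diameter, 150 mm high, origin under its centre.
- jar: Bystander: amber glass jar with a steel lid, 64 mm diameter, 70 mm high, origin under its centre.
- screwdriver: Bystander: screwdriver with a yellow handle, 180 mm long, lying along its x axis.
- objective: Bystander: grey microscope objective standing upright, 34 mm diameter, 52 mm high, origin under its centre.
- bar_stock: Bystander: lying aluminium bar, 14 x 150 x 14 mm, origin under its centre.
Not all that is in view belongs to the job. What is shaped like the crank but blue or green is not meant.

How it is judged (in metres and radians):
On the way:
1. the crank is fitted fully on the square shaft (its mouth within 10 mm of the shoulder) with the lamp still at least 8 mm low (x of crank_mouth in the frame of shaft_shoulder between -0.006 and 0.006 m and z of crank_mouth in the frame of shaft_shoulder between -0.006 and 0.006 m and y of crank_mouth in the frame of shaft_shoulder between -0.01 and 0.006 m and angle between the y axis of crank and the y axis of jack, either way round below 0.2 rad and z of lamp_snout in the frame of lens_front below -0.008 m), for 0.2 s.
At the end, for the whole second after the job is handed in: The centre of the lamp's snout is within 2.5 mm of the lens tube's axis in height, the crank is still on the square shaft with its mouth no more than 15 mm from the shoulder and its hub in line with the shaft (6 mm, 0.2 rad), and crank and screw are at rest (z of lamp_snout in the frame of lens_front between -0.0025 and 0.0025 m and x of crank_mouth in the frame of shaft_shoulder between -0.006 and 0.006 m and z of crank_mouth in the frame of shaft_shoulder between -0.006 and 0.006 m and y of crank_mouth in the frame of shaft_shoulder between -0.015 and 0.006 m and angle between the y axis of crank and the y axis of jack, either way round below 0.2 rad and velocity of joint screw between -0.05 and 0.05 rad/s and linear speed of crank below 0.02 m/s); the robot touches nothing.
It fails at once if a bystander is moved by more than 25 mm (distance of any of vise, brass_a, brass_b, wash_bottle, jar, screwdriver, objective, bar_stock from where it was at the start of the episode above 0.025 m).
It also fails if it takes over 72 s, if anything falls off the work surface, if the arm or the gripper's body presses on something with over 40 N, if the wrist force passes 120 N, or if a joint passes its speed limit or range.

ROBOT

A 7-joint arm with a two-finger parallel gripper is mounted at the origin on the work surface. World frame = base frame: x ahead of the robot, y to its left, z up, the work surface at z = 0. Lengths are in mm, angles in rad, forces in N, time in s.
With the tool pointing down it reaches from about 400 to 875 mm from the base axis. Payload 4.4 kg.
Tool frame: the origin (TCP) lies midway between the tips of the shut fingers; the grasp point (between the pads) lies 19 mm behind it; z points along the fingers, y is the line along which they close (so a half turn about z gives the same grasp; the last joint's range is limited). The gripper opens to 85 mm and grips with 20 to 120 N. Pads are 22 mm wide; open, the fingers measure 114 mm over their backs; the gripper's body (76 mm by 85 mm) begins 54 mm behind the grasp point. The pads swing forward as they close: fully open they stand 13 mm farther back than shut.
Start: joints at [1.102, 0.628, 0.038, 1.517, -0.027, 0.996, -0.02], TCP at [254.825, -597.981, 231.313] pointing down, gripper open.
Joint ranges: [-3.06, 3.06], [-0.37, 2.12], [-1.25, 1.32], [0.18, 2.47], [-1.1, 4.24], [0.23, 1.98], [-2.94, 2.94]. Speed limits (rad/s): [2.57, 2.57, 3.14, 3.14, 3.14, 3.14, 3.14].

INTERFACE

Orientations are given as [roll, pitch, yaw] about the fixed x, y, z axes, in that order (R = Rz(yaw) Ry(pitch) Rx(roll)).
In Python, from cell import telemetry, eyes, ctrl, finder gives the robot as it stands.
- The arm moves only by the tool move_arm, never from a script. Its argument "steps" is a list of rows, each a list of 7 numbers: the turn, a rotation vector about the world's x, y, z in degrees, then the shift along the world's x, y, z in m, then the finger opening in m, from 0 to 0.0854. A call has 1 to 5 rows; each row shifts and turns the commanded pose from where the row before left it; what a row does not reach is not made up. A row lasts 1/10 s, in which the tool goes at most 50 mm and 8.59 degrees, less where a joint would pass 70% of its speed; a pose out of reach is approached as far as the arm can. A call with a gripper value outside its range is refused whole. The fingers move at their own pace and stop on an object; the grip force is fixed at half the most. Time passes only in rows, so rows that do not move let the fingers close. It gives the time, the measured TCP pose, the force, the opening and the grip force at its end, in the units of the state.
- telemetry.read_state(): the state, without advancing time (a new reading comes with each control period).
- eyes.get_image(name): name is "scene" or "top" or "wrist"; returns (picture, depth): 420x560x3 uint8, blue, green, red; 420x560 float32, mm along the optical axis (not along the pixel's ray), 0 where there is no reading.
- eyes.calibration(name): a dict with "fx", "fy", "cx", "cy" (pixels), "position" and "attitude" of the camera in the world. Camera axes: x right, y down, z forward; pixel columns grow to the right and rows downward; lengths in mm; the calibration is good to about 2 mm. The wrist camera is an equidistant fisheye: a pixel r from the principal point sees the ray r / f radians off the axis. A picture is of the moment at which its call begins: read the wrist's pose just before it. calibration takes no time and is no camera call; for the wrist camera it gives the pose at the moment of the call.
- ctrl.finish_job(): hands the job in; it is judged then, once.
Trained networks look in the newest picture that a camera, given by its name, has taken for a name from the list of things; names that differ only in an ending like _2 or _b are one class to them, and where a whole thing is asked for, a point or a joint stands for the part that bears it (a point fixed in the world has none). Each returns a list of dicts, best first, with "confidence" (0 to 1); they miss things now and then, are a little off and sometimes report something else, mostly with a low value. They report only what shows in the picture. A call takes as long as a camera call. They do not tell look-alikes from the thing itself.
- finder.boxes_of(camera, name): "location" ([x, y, z] in mm, in the coordinates of the camera as it stood for that picture, good to about 4 mm: the middle of the surface that is visible of it).
- finder.cut_out(camera, name): "mask" (420x560 bool, what is visible of it).
- finder.pinpoint(camera, name): "location" ([x, y, z] in mm, in the coordinates of the camera as it stood for that picture, good to about 4 mm: a listed point, or the origin of a listed thing).
The state is a dict: "clock": time; "qpos": joint angles; "qd": joint speeds; "tau": joint torques, N m; "eef_pos": TCP position; "tool_rot": TCP orientation; "force": force on the tool from outside, world axes, zero at the start; "torque": the same for the moment, N m; "width": finger opening in mm; "gripper_force": force on a finger pad.
Only numpy, scipy, OpenCV 4.12 (cv2) and the standard library are available. Lean on these libraries where they do the work, as an engineer would, in place of code of your own. Each camera call takes 0.05 s, during which the arm holds its last target. There are 200 camera calls.

## Working session

There is one attempt and no reset: what is moved stays moved. The work goes in short steps, Python scripts to look and compute and a tool call to move; the robot and the scene stay as the last step left them, time stands still between calls to the robot, and variables do not carry over. Pictures are saved under pics/ and viewed, at most 10 in all, crops included, and the job is handed in when it is done.

Besides the shell and the picture viewer there is one more tool, called after "Emit:" in YAML: its name, and indented under it one key for each argument. move_arm: Moves the arm, as the interface text tells. Its arguments: {"type":"object","properties":{"steps":{"type":"array"}},"required":["steps"]}

```bash
mkdir -p pics; cat > h.py <<'E'
import numpy as np, cv2
from scipy.spatial.transform import Rotation as R
from cell import telemetry, eyes, ctrl, finder
def pose(c):
    k=eyes.calibration(c); return R.from_euler('xyz',k['attitude']),np.array(k['position']),k
def w(c,p):
    r,t,k=pose(c); return r.apply(p)+t
def find(c,n,f='pinpoint'):
    return [(np.round(w(c,d['location'])),round(d['confidence'],2)) for d in getattr(finder,f)(c,n)[:3]]
def cloud(c,depth):
    r,t,k=pose(c); v,u=np.mgrid[:420,:560]
    a=(u-k['cx'])/k['fx'];b=(v-k['cy'])/k['fy']
    P=np.stack([a*depth,b*depth,depth],-1)
    return r.apply(P.reshape(-1,3)).reshape(420,560,3)+t
E
python3 - <<'E'
from h import *
for c in('scene','top'):
    im,d=eyes.get_image(c); cv2.imwrite(f'pics/{c}0.png',im); np.save(c+'0.npy',d)
    print(c,eyes.calibration(c))
    for n in('jack','shaft_shoulder','crank','crank_mouth','crank_grip','lamp_snout','lens_front'): print(n,find(c,n))
for n in('vise','brass_a','wash_bottle','jar','screwdriver','objective','bar_stock'): print(n,find('top',n))
E
```

```text
scene {'fx': 392.8207007191892, 'fy': 392.8207007191892, 'cx': 275.7245940381803, 'cy': 205.2391268614569, 'position': array([1025.02396173,  580.64339552,  858.72814339]), 'attitude': array([-2.27255866,  0.01627564,  2.5025048 ])}
jack [(array([553., 139.,  -3.]), 0.95), (array([567.,  15.,  91.]), 0.18)]
shaft_shoulder [(array([569.,  17.,  92.]), 0.79)]
crank [(array([ 463., -291.,   11.]), 0.72), (array([ 261., -195.,   11.]), 0.64)]
crank_mouth [(array([ 456., -259.,   16.]), 0.93), (array([ 231., -209.,   10.]), 0.75), (array([ 534., -562.,   13.]), 0.7)]
crank_grip [(array([ 335., -121.,   12.]), 0.72), (array([ 398., -550.,   14.]), 0.6), (array([ 533., -369.,   16.]), 0.57)]
lamp_snout [(array([546., 224., 224.]), 0.97), (array([ 466., -294.,   14.]), 0.17)]
lens_front [(array([541., 274., 255.]), 0.79), (array([ 532., -369.,   14.]), 0.16)]
top {'fx': 383.8694430871885, 'fy': 383.8694430871885, 'cx': 281.718371404255, 'cy': 210.43836518794043, 'position': array([ 405.95480466,  -55.65241291, 1417.14733891]), 'attitude': array([-3.05710509e+00,  5.48801954e-04, -1.55252391e
[... 187 characters left out ...]
y([ 465., -296.,   15.]), 0.63)]
crank_mouth [(array([ 452., -257.,   14.]), 0.91), (array([ 229., -205.,   14.]), 0.9), (array([ 533., -560.,   17.]), 0.73)]
crank_grip [(array([ 534., -370.,   17.]), 0.88), (array([ 331., -117.,   13.]), 0.67)]
lamp_snout [(array([544., 221., 225.]), 0.75)]
lens_front [(array([538., 275., 255.]), 0.75)]
vise [(array([783.,  23.,  -0.]), 0.73), (array([ 466., -294.,   13.]), 0.51)]
brass_a [(array([781., 179.,   2.]), 0.67)]
wash_bottle [(array([732., 320.,   2.]), 0.67)]
jar [(array([380., 365.,   2.]), 0.69)]
screwdriver [(array([ 770., -190.,   -1.]), 0.59)]
objective [(array([ 722., -345.,    3.]), 0.38)]
bar_stock [(array([ 285., -359.,    6.]), 0.43)]
```

View pics/top0.png

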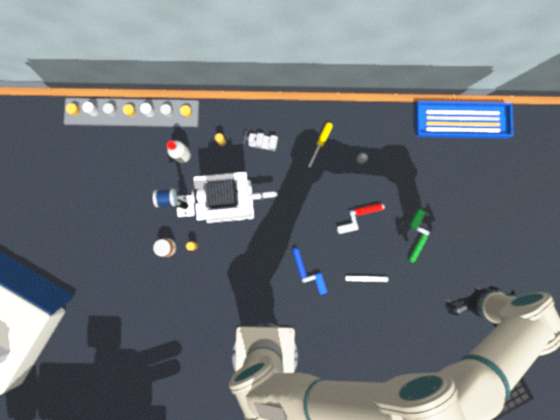

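View pics/scene0.png

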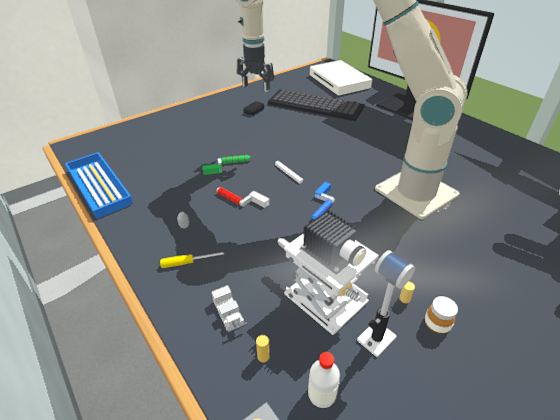

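The red crank lies at top-image (338–382, 205–232), and the blue and green ones are decoys. The jack is at (223,195) with its shaft to the right at (265,195), facing the lens at (165,198). Next I'll measure the lamp and lens heights.

```bash
cat > lamp.py <<'E'
from h import *
from scipy.optimize import least_squares
def axis_fit(P,yaw,r0,fixr):
    # horizontal cylinder, axis along yaw-rotated y ; returns across, z, r
    x=R.from_euler('z',-yaw).apply(P)
    f=lambda p: np.hypot(x[:,0]-p[0],x[:,2]-p[1])-(r0 if fixr else p[2])
    s=least_squares(f,[x[:,0].mean(),x[:,2].mean()-10,r0],loss='soft_l1',f_scale=1)
    return np.round(s.x,1),round(np.abs(s.fun).mean(),2),len(P)
def run(yaw):
    im,d=eyes.get_image('scene'); C=cloud('scene',d)
    for n,r0,fx in(('lamp_snout',21,1),('lens_front',25,0),('lens_front',25,1)):
        p=[w('scene',q['location']) for q in finder.pinpoint('scene',n)[:1]]
        if not p: print(n,'none');continue
        p=p[0]; a=R.from_euler('z',-yaw).apply(C.reshape(-1,3)-p)
        lo,hi=((-32,-3) if n=='lamp_snout' else (3,48))
        m=(d.ravel()>0)&(a[:,1]>lo)&(a[:,1]<hi)&(np.abs(a[:,0])<34)&(np.abs(a[:,2])<34)
        Q=C.reshape(-1,3)[m]; print(n,np.round(p,1),axis_fit(Q,yaw,r0,fx),'top z',np.round(np.percentile(Q[:,2],[90,98]),1))
if __name__=='__main__': run(0.12)
E
python3 - <<'E'
from lamp import *
run(.12)
s=telemetry.read_state(); print(s['tool_rot'],s['width'],s['eef_pos'],s['clock'])
im,d=eyes.get_image('scene'); C=cloud('scene',d)
# jack yaw: finder repeated
P=C.reshape(-1,3); 
# red grip points & crank hub
hsv=cv2.cvtColor(im,cv2.COLOR_BGR2HSV).reshape(-1,3)
m=((hsv[:,0]<8)|(hsv[:,0]>172))&(hsv[:,1]>150)&(hsv[:,2]>60)&(np.linalg.norm(P[:,:2]-[500,-330],axis=1)<150)
Q=P[m]; print('red',len(Q),Q.mean(0),np.linalg.svd(Q-Q.mean(0))[2][0] if len(Q)<3000 else '')
m=(P[:,2]>8)&(P[:,2]<40)&(np.linalg.norm(P[:,:2]-[465,-295],axis=1)<60)
Q=P[m]; print('hub z',np.percentile(Q[:,2],[5,50,95]),len(Q))
m=(P[:,2]>75)&(P[:,2]<110)&(np.abs(P[:,1]-10)<70)&(np.abs(P[:,0]-570)<25)
Q=P[m]; print('shaft',len(Q)); 
for y in range(-45,60,8):
    q=Q[np.abs(Q[:,1]-y)<4]
    if len(q): print(y,len(q),q.mean(0).round(1),q[:,0].min().round(),q[:,0].max().round(),q[:,2].max().round())
E
```

```text
lamp_snout [547.7 223.4 226.4] (array([570.6, 225.5,  21. ]), np.float64(1.54), 263) top z [247.  248.4]
lens_front [541.4 275.7 254.2] (array([569.3, 253.1,  25.5]), np.float64(1.05), 587) top z [278.3 279.6]
lens_front [541.4 275.7 254.2] (array([569.7, 253.5,  25. ]), np.float64(1.04), 587) top z [278.3 279.6]
[-3.14157309e+00 -5.66042681e-05  4.02815165e-01] 84.89367628710289 [ 254.84373476 -597.96496666  231.29053467] 1.35
red 166 [ 539.09735118 -364.67416491   19.43868359] [-0.19339053  0.98085218  0.02300242]
hub z [ 9.80071043 22.97185034 27.30309314] 209
shaft 68
-29 8 [578.  -27.4  95.6] 572.0 582.0 99.0
-21 16 [577.5 -20.4  96.7] 570.0 583.0 102.0
-13 20 [576.6 -13.4  96.9] 566.0 583.0 102.0
-5 20 [576.3  -5.4  96.3] 565.0 582.0 101.0
3 4 [576.    1.8 101.2] 573.0 581.0 102.0
```

Emit:
move_arm:
  steps:
    - [0,0,7.8,0.021,0.03,0,0.0854]
    - [0,0,7.8,0.021,0.03,0,0.0854]
    - [0,0,7.8,0.021,0.03,0,0.0854]
    - [0,0,7.8,0.021,0.03,0,0.0854]
    - [0,0,7.8,0.021,0.03,0,0.0854]

```text
clock: 1.9
eef_pos: [360.6, -446.8, 231.5]
tool_rot: [3.141, 0.0, 1.089]
force: [0.5, -0.5, -0.3]
width: 85.3
gripper_force: 0.0
```

Emit:
move_arm:
  steps:
    - [0,0,7.8,0.021,0.03,-0.005,0.0854]
    - [0,0,7.8,0.021,0.03,-0.005,0.0854]
    - [0,0,7.8,0.021,0.03,-0.005,0.0854]
    - [0,0,7.8,0.021,0.03,-0.005,0.0854]
    - [0,0,7.8,0.021,0.03,-0.005,0.0854]

```text
clock: 2.4
eef_pos: [465.6, -296.9, 206.4]
tool_rot: [3.141, 0.001, 1.769]
force: [0.8, -0.3, -1.1]
width: 85.2
gripper_force: 0.0
```

```bash
python3 - <<'E'
from h import *
s=telemetry.read_state(); print(s['tool_rot'],s['eef_pos'],s['qpos'],s['clock'])
print(eyes.calibration('wrist'))
im,d=eyes.get_image('wrist'); cv2.imwrite('pics/w1.png',im)
for n in('crank','crank_mouth','crank_grip'): print(n,find('wrist',n))
E
```

```text
[3.14119329e+00 5.34304066e-04 1.76945936e+00] [ 465.62223694 -296.9046498   206.39940141] [ 0.74527158  0.53588024 -0.34285293  1.81535915  0.2351144   0.82955211
  0.48590653] 2.4
{'fx': 325.19226210127806, 'fy': 325.19226210127806, 'cx': 278.70712562677267, 'cy': 209.31234095252262, 'position': array([ 449.81160612, -215.19200291,  348.20031335]), 'attitude': array([ 2.81025817e+00, -1.84179721e-03,  1.99765752e-01])}
crank [(array([ 268., -188.,   13.]), 0.86), (array([ 511., -541.,   10.]), 0.79), (array([ 466., -285.,    7.]), 0.7)]
crank_mouth [(array([ 538., -561.,    8.]), 0.88), (array([ 457., -258.,    8.]), 0.67), (array([ 231., -206.,    8.]), 0.64)]
crank_grip [(array([ 534., -369.,   10.]), 0.84), (array([ 399., -544.,   10.]), 0.66)]
```

View pics/w1.png

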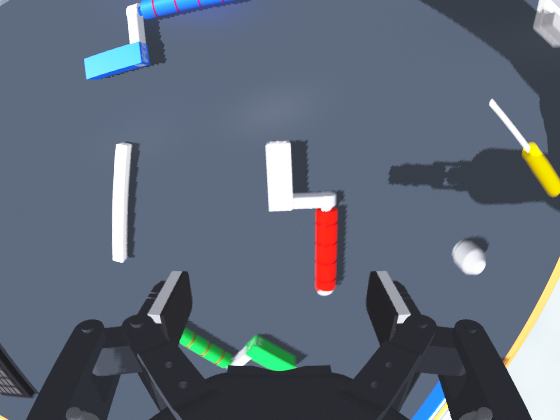

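The wrist view shows the red crank's hub at (280,176), its arm at (310,202) and its grip at (326,248). I'll fit the edges from depth.

```bash
cat >> h.py <<'E'
def wcloud(depth,k):
    r=R.from_euler('xyz',k['attitude']); v,u=np.mgrid[:420,:560]
    a=(u-k['cx'])/k['fx'];b=(v-k['cy'])/k['fy'];th=np.hypot(a,b)+1e-9
    g=np.tan(np.minimum(th,1.5))/th
    P=np.stack([a*g*depth,b*g*depth,depth],-1)
    return r.apply(P.reshape(-1,3)).reshape(420,560,3)+np.array(k['position'])
E
python3 - <<'E'
from h import *
k=eyes.calibration('wrist'); im,d=eyes.get_image('wrist'); C=wcloud(d,k)
hsv=cv2.cvtColor(im,cv2.COLOR_BGR2HSV)
red=((hsv[...,0]<8)|(hsv[...,0]>172))&(hsv[...,1]>150)&(hsv[...,2]>60)
sub=np.zeros_like(red); sub[190:300,300:350]=1
Q=C[red&sub]; print('red',len(Q),np.percentile(Q[:,2],[5,50,98]))
b=cv2.minAreaRect(Q[:,:2].astype(np.float32)); print(b)
print('bench z',np.median(C[100:130,180:220,2]))
hub=np.zeros_like(red); hub[130:220,255:300]=1
Q=C[hub&(C[...,2]>18)&(hsv[...,2]>150)]; print('hub',len(Q),np.percentile(Q[:,2],[5,50,95]))
print(cv2.minAreaRect(Q[:,:2].astype(np.float32)))
arm=np.zeros_like(red); arm[190:215,300:340]=1
Q=C[arm&(C[...,2]>15)&(hsv[...,2]>150)&(hsv[...,1]<80)];print('arm',cv2.minAreaRect(Q[:,:2].astype(np.float32)))
E
```

```text
red 1682 [12.52018395 21.2915175  24.05813675]
((511.5994873046875, -311.9732666015625), (38.520198822021484, 225.52735900878906), 22.989675521850586)
bench z -0.8349692947472249
hub 1648 [21.48902871 23.17931692 24.41321247]
((464.1135559082031, -270.3680114746094), (32.394439697265625, 113.02677154541016), 14.18079948425293)
arm ((478.95721435546875, -275.40966796875), (38.58863067626953, 127.16802978515625), 42.881412506103516)
```

```bash
python3 - <<'E'
from h import *
k=eyes.calibration('wrist'); im,d=eyes.get_image('wrist'); C=wcloud(d,k)
hsv=cv2.cvtColor(im,cv2.COLOR_BGR2HSV)
def rect(Q):
    Q=Q[:,:2]; m=np.median(Q,0); Q=Q[np.linalg.norm(Q-m,axis=1)<60]
    for _ in range(3):
        vx,vy,x,y=cv2.fitLine(Q.astype(np.float32),cv2.DIST_HUBER,0,.01,.01).ravel()
        if vy<0: vx,vy=-vx,-vy
        n=np.array([vy,-vx]);D=Q-[x,y]; D=np.c_[D@n,D@[vx,vy]]
        Q=Q[(np.abs(D[:,0]-np.median(D[:,0]))<16)]
    a=np.percentile(D,[1,99],axis=0); c=np.array([x,y])+a[:,0].mean()*n+a[:,1].mean()*np.array([vx,vy])
    print('yaw',round(float(np.arctan2(-vx,vy)),3),'centre',c.round(1),'size',np.ptp(a,axis=0).round(1))
red=((hsv[...,0]<8)|(hsv[...,0]>172))&(hsv[...,1]>150)&(hsv[...,2]>60)
sub=np.zeros_like(red); sub[190:300,300:350]=1; rect(C[red&sub])
hub=np.zeros_like(red); hub[130:225,255:300]=1; rect(C[hub&(C[...,2]>18)&(hsv[...,2]>150)])
E
```

```text
yaw 0.239 centre [ 536.6 -366.8] size [25.3 99.1]
yaw 0.281 centre [ 466.8 -291.6] size [27.3 69. ]
```

Emit:
move_arm:
  steps:
    - [0,0,2.6,0.002,0.0025,-0.03,0.05]
    - [0,0,0,0,0,-0.045,0.05]
    - [0,0,0,0,0,-0.045,0.05]
    - [0,0,0,0,0,-0.04,0.05]
    - [0,0,0,0,0,-0.02,0.05]

```text
clock: 3.2
eef_pos: [464.0, -296.5, 23.2]
tool_rot: [-3.137, -0.002, 1.806]
force: [-0.2, 0.3, -0.4]
width: 50.0
gripper_force: 0.0
```

Emit:
move_arm:
  steps:
    - [0,0,0,0,0,-0.018,0.05]
    - [0,0,0,0,0,-0.004,0.05]
    - [0,0,0,0,0,0,0.0]
    - [0,0,0,0,0,0,0.0]
    - [0,0,0,0,0,0,0.0]

```text
clock: 3.7
eef_pos: [467.1, -296.2, 5.4]
tool_rot: [3.141, 0.001, 1.809]
force: [-0.5, -1.0, -0.7]
width: 22.7
gripper_force: 59.7
```

Emit:
move_arm:
  steps:
    - [0,0,0,0,0,0,0.0]
    - [0,0,0,0,0,0.0,0.0]
    - [0,0,0,0,0,0.0,0.0]

```text
clock: 4.0
eef_pos: [467.1, -296.2, 5.3]
tool_rot: [3.141, 0.001, 1.809]
force: [-1.8, -0.2, 6.4]
width: 22.8
gripper_force: 60.5
```

Emit:
move_arm:
  steps:
    - [0,0,0,0,0,0.02,0.0]
    - [0,0,0,0,0,0.03,0.0]
    - [0,0,0,0.01,0.02,0.029,0.0]
    - [0,0,-2.3,0.025,0.04,0,0.0]
    - [0,0,-2.3,0.025,0.04,0,0.0]

```text
clock: 4.5
eef_pos: [527.6, -195.7, 84.4]
tool_rot: [3.14, 0.001, 1.724]
force: [0.8, -0.2, -3.4]
width: 22.5
gripper_force: 59.7
```

Emit:
move_arm:
  steps:
    - [0,0,-2.2,0.025,0.04,0,0.0]
    - [0,0,0,0.02,0.04,0,0.0]
    - [0,0,0,0.01,0.02,0.0,0.0]
    - [0,0,0,0,0.0,0,0.0]
    - [0,0,0,0,0.0,0,0.0]

```text
clock: 5.0
eef_pos: [581.3, -94.9, 82.9]
tool_rot: [-3.14, -0.0, 1.692]
force: [-0.3, -1.0, -3.9]
width: 22.7
gripper_force: 59.7
```

```bash
python3 - <<'E'
from h import *
s=telemetry.read_state(); print(s['tool_rot'],s['eef_pos'],s['force'],s['torque'],s['clock'])
k=eyes.calibration('wrist');im,d=eyes.get_image('wrist'); cv2.imwrite('pics/w2.png',im); np.save('w2.npy',d); import pickle; pickle.dump(k,open('k2.pkl','wb'))
for n in('crank','crank_mouth','crank_grip','shaft_shoulder'): print(n,find('wrist',n))
eyes.get_image('scene')
for n in('crank_mouth','crank_grip','shaft_shoulder','lamp_snout'): print(n,find('scene',n))
E
```

```text
[-3.14037111e+00 -1.12258470e-04  1.69245476e+00] [581.31986695 -94.87158021  82.92551239] [-0.33023725 -0.97526743 -3.88956596] [ 0.01420151  0.0994479  -0.00201283] 5.0
crank [(array([579., -93.,  87.]), 0.81)]
crank_mouth [(array([577., -58.,  87.]), 0.71)]
crank_grip [(array([ 334., -123.,   13.]), 0.76), (array([ 643., -176.,   89.]), 0.71)]
shaft_shoulder [(array([569.,  12.,  89.]), 0.61)]
crank_mouth [(array([ 232., -205.,   13.]), 0.86), (array([ 533., -565.,   13.]), 0.85), (array([577., -54.,  93.]), 0.75)]
crank_grip [(array([ 402., -553.,   11.]), 0.9), (array([ 641., -177.,   93.]), 0.77), (array([ 334., -120.,   16.]), 0.66)]
shaft_shoulder [(array([566.,  15.,  92.]), 0.64)]
lamp_snout [(array([548., 224., 225.]), 0.85)]
```

View pics/w2.png

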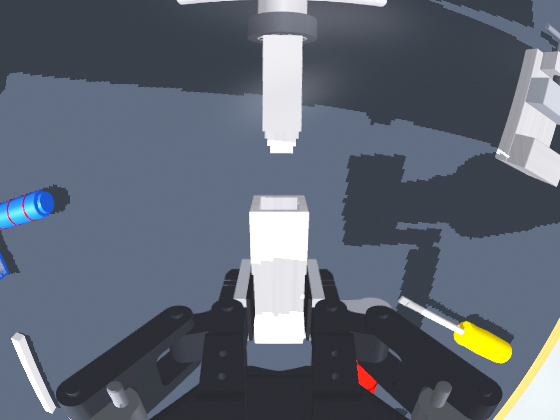

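The hub mouth (279,203) lies almost in line with the shaft nose (282,150), and the shoulder flange is at (282,25). I'll fit both from depth.

```bash
cat > fit.py <<'E'
from h import *
def fit(k,d,im,tcp,yaw):
    C=wcloud(d,k); rt=R.from_euler('z',-(yaw-np.pi/2))
    L=rt.apply(C.reshape(-1,3)-tcp).reshape(420,560,3)   # crank-aligned frame at TCP
    out={}
    for n,(v0,v1,u0,u1) in dict(shaft=(48,128,245,320),hub=(200,300,235,325)).items():
        Q=L[v0:v1,u0:u1].reshape(-1,3); Q=Q[(Q[:,2]>-10)&(Q[:,2]<40)&(np.abs(Q[:,0])<20)]
        y=Q[:,1]; res=[]
        for lo in np.arange(np.percentile(y,3),np.percentile(y,97)-4,5):
            q=Q[(y>=lo)&(y<lo+5)]; zt=np.percentile(q[:,2],90); t=q[q[:,2]>zt-3.5]
            if len(t)<15: continue
            a=np.percentile(t[:,0],[3,97]); s=np.polyfit(t[:,0],t[:,2],1)[0]
            res.append([lo+2.5,a.mean(),np.ptp(a),np.median(t[:,2]),s])
        res=np.array(res); print(n); print(res.round(2))
        print(' x line',np.polyfit(res[:,0],res[:,1],1).round(3),' z line',np.polyfit(res[:,0],res[:,3],1).round(3),'slope',np.median(res[:,4]).round(3))
E
python3 - <<'E'
from fit import *
import pickle
s=telemetry.read_state();fit(pickle.load(open('k2.pkl','rb')),np.load('w2.npy'),None,s['eef_pos'],s['tool_rot'][2])
E
```

```text
shaft
[[ 7.7720e+01  1.8000e+00  1.3990e+01  1.4310e+01 -1.0000e-02]
 [ 8.2720e+01  1.6000e+00  1.3520e+01  1.4270e+01 -2.0000e-02]
 [ 8.7720e+01  1.7400e+00  1.3820e+01  1.4290e+01 -2.0000e-02]
 [ 9.2720e+01  1.7600e+00  1.3870e+01  1.4260e+01 -1.0000e-02]
 [ 9.7720e+01  1.7100e+00  1.4470e+01  1.4210e+01 -1.0000e-02]
 [ 1.0272e+02  1.7000e+00  1.3760e+01  1.4310e+01 -1.0000e-02]]
 x line [-1.000e-03  1.796e+00]  z line [-1.0000e-03  1.4383e+01] slope -0.014
hub
[[ 2.780e+00  8.400e-01  2.250e+01  1.739e+01 -1.000e-02]
 [ 7.780e+00  8.800e-01  2.291e+01  1.759e+01  0.000e+00]
 [ 1.278e+01  9.700e-01  3.468e+01  3.368e+01  1.000e-02]
 [ 1.778e+01  8.300e-01  2.240e+01  1.736e+01  0.000e+00]
 [ 2.278e+01  5.900e-01  2.258e+01  1.750e+01 -0.000e+00]
 [ 2.778e+01  5.900e-01  2.294e+01  1.748e+01  0.000e+00]
 [ 3.278e+01  6.400e-01  2.266e+01  1.755e+01  0.000e+00]
 [ 3.778e+01  5.600e-01  2.251e+01  1.752e+01 -0.000e+00]]
 x line [-0.011  0.956]  z line [-0.114 21.817] slope 0.001
```

Emit:
move_arm:
  steps:
    - [0,0,0,0.0011,0.0001,0.0013,0.0]
    - [0,0,0,-0.0012,0.0099,0,0.0]
    - [0,0,0,-0.0012,0.0099,0,0.0]
    - [0,0,0,-0.0012,0.0099,0,0.0]
    - [0,0,0,0,0,0,0.0]

```text
clock: 6.0
eef_pos: [579.1, -62.2, 84.7]
tool_rot: [-3.142, -0.002, 1.695]
force: [0.2, 0.8, -2.8]
width: 22.6
gripper_force: 59.7
```

```bash
python3 - <<'E'
from fit import *
s=telemetry.read_state();k=eyes.calibration('wrist');im,d=eyes.get_image('wrist'); cv2.imwrite('pics/w3.png',im[:320,150:420])
C=wcloud(d,k); L=R.from_euler('z',-(s['tool_rot'][2]-np.pi/2)).apply(C.reshape(-1,3)-s['eef_pos'])
print(s['eef_pos'])
for lo in range(0,92,4):
    q=L[(np.abs(L[:,0]-1)<18)&(L[:,1]>=lo)&(L[:,1]<lo+4)&(L[:,2]>-8)&(L[:,2]<25)]
    if len(q)<10: continue
    zt=np.percentile(q[:,2],90);t=q[q[:,2]>zt-2.5];a=np.percentile(t[:,0],[3,97]);print(lo,a.mean().round(2),np.ptp(a).round(1),np.median(t[:,2]).round(2))
E
```

```text
[579.12762753 -62.22627427  84.6625122 ]
0 1.16 22.5 17.8
4 1.16 22.4 17.85
8 0.98 34.8 22.55
12 1.15 22.6 17.82
16 1.08 22.5 17.83
20 0.91 22.5 18.02
24 0.93 23.0 17.98
28 1.09 22.4 18.03
32 0.89 22.5 17.99
36 0.8 22.8 17.99
40 0.53 13.9 12.94
44 0.3 14.1 13.04
48 0.3 14.0 13.03
52 0.36 14.0 12.95
56 0.49 14.2 12.92
60 0.48 14.1 12.84
64 0.54 14.0 13.05
68 0.88 13.9 12.93
72 0.89 13.9 13.02
76 0.92 15.3 18.8
80 0.51 14.7 18.79
84 0.6 15.9 18.64
88 0.66 12.3 14.74
```

View pics/w3.png

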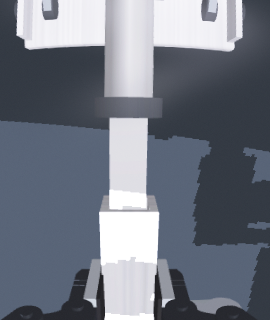

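Emit:
move_arm:
  steps:
    - [0,0,0,-0.0003,0,-0.0005,0.0]
    - [0,0,0,-0.0012,0.0099,0,0.0]
    - [0,0,0,-0.0011,0.0099,0,0.0]
    - [0,0,0,-0.0009,0.008,0,0.0]
    - [0,0,0,0,0,0,0.0]

```text
clock: 6.55
eef_pos: [575.7, -35.2, 84.2]
tool_rot: [3.141, -0.002, 1.694]
force: [0.2, -1.1, -4.3]
width: 23.0
gripper_force: 59.7
```

Emit:
move_arm:
  steps:
    - [0,0,0,-0.0006,0.005,0,0.0]
    - [0,0,0,-0.0004,0.003,0,0.0]
    - [0,0,0,0,0,0,0.0]
    - [0,0,0,0,0,0,0.0]

```text
clock: 6.95
eef_pos: [574.9, -30.1, 84.1]
tool_rot: [3.142, 0.0, 1.691]
force: [0.9, 0.4, -3.9]
width: 23.0
gripper_force: 59.7
```

```bash
python3 - <<'E'
from fit import *
s=telemetry.read_state();k=eyes.calibration('wrist');im,d=eyes.get_image('wrist')
C=wcloud(d,k); L=R.from_euler('z',-(s['tool_rot'][2]-np.pi/2)).apply(C.reshape(-1,3)-s['eef_pos'])
print(s['eef_pos'],s['force'])
for lo in range(28,60,2):
    q=L[(np.abs(L[:,0]-1)<18)&(L[:,1]>=lo)&(L[:,1]<lo+2)&(L[:,2]>-8)&(L[:,2]<25)]
    if len(q)<10: continue
    zt=np.percentile(q[:,2],90);t=q[q[:,2]>zt-2.5];a=np.percentile(t[:,0],[3,97]);print(lo,a.mean().round(2),np.ptp(a).round(1),np.median(t[:,2]).round(2))
for n in('crank_mouth','shaft_shoulder','crank_grip'): print(n,find('wrist',n))
E
```

```text
[574.86487426 -30.08501152  84.11965844] [ 0.88922899  0.44132198 -3.86328182]
28 0.99 22.4 17.93
30 0.81 22.5 17.98
32 1.08 22.2 17.97
34 0.67 22.1 17.88
36 0.87 22.5 17.89
38 0.96 22.7 17.77
40 0.91 13.8 13.49
42 0.85 14.5 13.57
44 0.66 15.1 19.14
46 0.39 15.7 19.17
48 0.7 14.2 19.41
50 0.5 15.3 19.26
52 0.66 15.7 18.56
54 1.07 12.0 15.45
56 0.48 12.4 15.35
58 0.81 12.5 15.31
crank_mouth [(array([783.,  20.,  -8.]), 0.73), (array([570.,   8.,  91.]), 0.57)]
shaft_shoulder [(array([571.,  14.,  88.]), 0.82)]
crank_grip [(array([ 638., -109.,   91.]), 0.96), (array([ 334., -123.,   11.]), 0.63)]
```

Emit:
move_arm:
  steps:
    - [0,0,0,-0.0003,0.0025,0,0.0]
    - [0,0,0,-0.0002,0.0015,0,0.0]
    - [0,0,0,0,0,0,0.0]
    - [0,0,0,0,0,0,0.0]

```text
clock: 7.55
eef_pos: [574.3, -25.7, 84.1]
tool_rot: [3.142, -0.0, 1.691]
force: [-0.1, -0.1, -3.6]
width: 22.5
gripper_force: 59.7
```

Emit:
move_arm:
  steps:
    - [0,0,0,0,0,0,0.05]
    - [0,0,0,0,0,0,0.05]
    - [0,0,0,0,0,0,0.05]
    - [0,0,0,0,0,0.03,0.05]
    - [0,0,0,0,0,0.03,0.05]

```text
clock: 8.05
eef_pos: [573.7, -25.9, 144.3]
tool_rot: [-3.14, -0.0, 1.691]
force: [0.3, 0.6, -0.9]
width: 49.9
gripper_force: 0.0
```

Emit:
move_arm:
  steps:
    - [0,0,0,0.03,-0.04,0,0.05]
    - [0,0,0,0.032,-0.048,0,0.05]
    - [0,0,0,0,0,0,0.05]

```text
clock: 8.35
eef_pos: [635.2, -116.9, 144.7]
tool_rot: [3.137, 0.007, 1.681]
force: [-1.3, -0.4, -0.4]
width: 50.2
gripper_force: 0.0
```

```bash
python3 - <<'E'
from lamp import *
s=telemetry.read_state();k=eyes.calibration('wrist');im,d=eyes.get_image('wrist');cv2.imwrite('pics/w4.png',im)
C=wcloud(d,k); L=R.from_euler('z',-(s['tool_rot'][2]-np.pi/2)).apply(C.reshape(-1,3)-s['eef_pos']).reshape(420,560,3)
print(s['eef_pos'],s['tool_rot'])
hsv=cv2.cvtColor(im,cv2.COLOR_BGR2HSV); red=((hsv[...,0]<8)|(hsv[...,0]>172))&(hsv[...,1]>150)&(hsv[...,2]>60)
Q=L[red];Q=Q[(np.abs(Q[:,0])<25)&(Q[:,2]>-80)&(Q[:,2]<-20)]
for lo in range(-60,70,10):
    q=Q[(Q[:,1]>=lo)&(Q[:,1]<lo+10)]
    if len(q)>10: a=np.percentile(q[:,0],[2,98]);print(lo,a.mean().round(1),np.ptp(a).round(1),np.percentile(q[:,2],95).round(1))
for n in('crank_mouth','shaft_shoulder','crank_grip'): print(n,find('wrist',n))
run(.12)
E
```

```text
[ 635.21871688 -116.92339822  144.66002902] [3.13739724 0.00686365 1.68117725]
-40 -0.5 22.7 -53.9
-30 -0.5 22.6 -53.4
-20 -0.1 22.9 -52.8
-10 -0.5 22.9 -52.2
0 -0.5 22.6 -51.9
10 -0.4 22.2 -51.2
20 -0.4 23.2 -50.6
30 -0.4 22.7 -50.1
40 -0.4 22.5 -49.5
50 -0.0 22.9 -48.9
60 -0.1 21.3 -49.2
crank_mouth [(array([565.,  22.,  91.]), 0.98), (array([ 770., -177.,   -3.]), 0.66)]
shaft_shoulder [(array([563.,  25.,  89.]), 0.87)]
crank_grip [(array([ 329., -115.,   11.]), 0.84)]
lamp_snout [549.1 223.8 224.3] (array([570.6, 225. ,  21. ]), np.float64(2.72), 283) top z [246.5 248.4]
lens_front [536.7 274.8 255.9] (array([569. , 253.1,  25.7]), np.float64(1.09), 591) top z [278.8 280.2]
lens_front [536.7 274.8 255.9] (array([569.6, 253.8,  25. ]), np.float64(1.08), 591) top z [278.8 280.2]
```

View pics/w4.png

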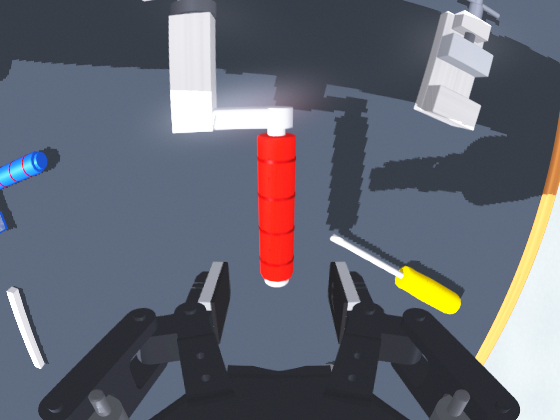

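Emit:
move_arm:
  steps:
    - [0,0,0,0,0,-0.035,0.05]
    - [0,0,0,0,0,-0.035,0.05]
    - [0,0,0,0,0,-0.01,0.05]
    - [0,0,0,0,0,0,0.0]
    - [0,0,0,0,0,0,0.0]

```text
clock: 9.25
eef_pos: [633.1, -107.1, 65.3]
tool_rot: [3.14, 0.0, 1.691]
force: [0.9, 1.6, 0.0]
width: 22.3
gripper_force: 58.9
```

Emit:
move_arm:
  steps:
    - [0,0,0,0,0,0,0.0]
    - [0,0,0,0,0,0,0.0]

```text
clock: 9.45
eef_pos: [633.1, -107.1, 65.6]
tool_rot: [3.139, 0.0, 1.691]
force: [0.2, 1.0, 0.4]
width: 21.7
gripper_force: 58.7
```

```bash
cat > circ.py <<'E'
import numpy as np,sys
A=np.array([585.7,-112.9,74.5]);ex=np.array([.993,.12,0]);ez=np.array([0,0,1])
def pos(deg,base=0): f=np.radians(deg); return A+50*np.cos(f)*ex+ez*(-50*np.sin(f)+5.3*(deg-base)/360)
if __name__=='__main__':
    p=np.array([633.1,-107.1,65.6])
    for g in range(24,24*17,24):
        q=pos(g,10); print(g,((q-p)/1000).round(4),q.round(1)); p=q
E
python3 circ.py
```

```text
24 [-0.002  -0.0003 -0.0112] [ 631.1 -107.4   54.4]
48 [-0.0121 -0.0015 -0.0165] [ 618.9 -108.9   37.9]
72 [-0.0179 -0.0022 -0.01  ] [ 601.  -111.    27.9]
96 [-0.0205 -0.0025 -0.0018] [ 580.5 -113.5   26. ]
120 [-0.0196 -0.0024  0.0068] [ 560.9 -115.9   32.8]
144 [-0.0153 -0.0019  0.0143] [ 545.5 -117.8   47.1]
168 [-0.0084 -0.001   0.0193] [ 537.1 -118.8   66.4]
192 [0.     0.     0.0211] [ 537.1 -118.8   87.6]
216 [0.0084 0.001  0.0193] [ 545.5 -117.8  106.9]
240 [0.0153 0.0019 0.0143] [ 560.9 -115.9  121.2]
264 [0.0196 0.0024 0.0068] [ 580.5 -113.5  128. ]
288 [ 0.0205  0.0025 -0.0018] [ 601.  -111.   126.1]
312 [ 0.0179  0.0022 -0.01  ] [ 618.9 -108.9  116.1]
336 [ 0.0121  0.0015 -0.0165] [ 631.1 -107.4   99.6]
360 [ 0.0043  0.0005 -0.02  ] [ 635.4 -106.9   79.7]
384 [-0.0043 -0.0005 -0.02  ] [ 631.1 -107.4   59.7]
```

Emit:
move_arm:
  steps:
    - [0,0,0,-0.002,-0.0003,-0.0112,0]
    - [0,0,0,-0.0121,-0.0015,-0.0165,0]
    - [0,0,0,-0.0179,-0.0022,-0.01,0]
    - [0,0,0,0,0,0,0]

```text
clock: 9.85
eef_pos: [599.6, -110.4, 26.0]
tool_rot: [3.141, -0.002, 1.69]
force: [3.0, 3.9, -1.3]
width: 22.5
gripper_force: 59.1
```

Emit:
move_arm:
  steps:
    - [0,0,0,-0.0195,-0.0025,-0.0003,0]
    - [0,0,0,-0.0196,-0.0024,0.0068,0]
    - [0,0,0,-0.0153,-0.0019,0.0143,0]
    - [0,0,0,-0.0084,-0.001,0.0193,0]
    - [0,0,0,0,0,0.0211,0]

```text
clock: 10.35
eef_pos: [534.9, -118.6, 87.3]
tool_rot: [-3.137, -0.001, 1.693]
force: [0.2, 4.6, -7.5]
width: 22.3
gripper_force: 58.9
```

```bash
python3 - <<'E'
from lamp import *
s=telemetry.read_state();print(s['eef_pos'],s['force'],s['torque'])
run(.12)
im,d=eyes.get_image('scene');cv2.imwrite('pics/s5.png',im[180:400,180:460])
for n in('crank_mouth','shaft_shoulder'): print(n,find('scene',n))
E
```

```text
[ 534.88601152 -118.55139834   87.31528178] [ 0.22580377  4.63021764 -7.46136919] [ 0.65107266 -0.1372805   0.16258159]
lamp_snout [546.  218.6 231.9] (array([570.2, 230.3,  21. ]), np.float64(1.47), 242) top z [251.8 253.3]
lens_front [540.5 274.7 256.4] (array([569.1, 253. ,  25.7]), np.float64(1.13), 593) top z [278.6 280.2]
lens_front [540.5 274.7 256.4] (array([569.6, 253.7,  25. ]), np.float64(1.12), 593) top z [278.6 280.2]
crank_mouth [(array([541., 275., 255.]), 0.71), (array([ 231., -203.,   10.]), 0.69), (array([ 530., -565.,   13.]), 0.63)]
shaft_shoulder [(array([382., 364.,   1.]), 0.53)]
```

View pics/s5.png

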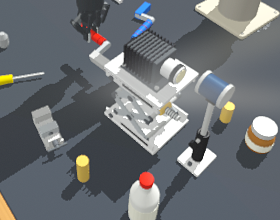

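The crop shows the gripper turning the red grip at (97,38) and the lamp rising. I'll keep winding.

Emit:
move_arm:
  steps:
    - [0,0,0,0.0094,0.001,0.0193,0]
    - [0,0,0,0.0158,0.0019,0.0143,0]
    - [0,0,0,0.0196,0.0024,0.0068,0]
    - [0,0,0,0.0205,0.0025,-0.0018,0]
    - [0,0,0,0.0179,0.0022,-0.01,0]

```text
clock: 11.2
eef_pos: [618.5, -109.2, 115.3]
tool_rot: [-3.136, -0.001, 1.691]
force: [-8.3, 3.4, -1.6]
width: 21.9
gripper_force: 59.4
```

Emit:
move_arm:
  steps:
    - [0,0,0,0.0121,0.0015,-0.0165,0]
    - [0,0,0,0.0043,0.0005,-0.02,0]
    - [0,0,0,-0.0043,-0.0005,-0.02,0]
    - [0,0,0,-0.0121,-0.0015,-0.0165,0]
    - [0,0,0,-0.0179,-0.0022,-0.01,0]

```text
clock: 11.7
eef_pos: [605.2, -109.7, 32.6]
tool_rot: [3.136, -0.002, 1.69]
force: [3.0, 6.6, 6.6]
width: 22.3
gripper_force: 61.0
```

Emit:
move_arm:
  steps:
    - [0,0,0,-0.0205,-0.0025,-0.0018,0]
    - [0,0,0,-0.0196,-0.0024,0.0068,0]
    - [0,0,0,-0.0153,-0.0019,0.0143,0]
    - [0,0,0,-0.0084,-0.001,0.0193,0]
    - [0,0,0,0,0,0.0211,0]

```text
clock: 12.2
eef_pos: [535.5, -118.9, 91.4]
tool_rot: [-3.135, -0.002, 1.691]
force: [-2.6, 4.7, -7.1]
width: 22.3
gripper_force: 59.1
```

Emit:
move_arm:
  steps:
    - [0,0,0,0.0084,0.001,0.0193,0]
    - [0,0,0,0.0153,0.0019,0.0143,0]
    - [0,0,0,0.0196,0.0024,0.0068,0]
    - [0,0,0,0.0205,0.0025,-0.0018,0]
    - [0,0,0,0.0179,0.0022,-0.01,0]

```text
clock: 12.7
eef_pos: [618.5, -109.2, 120.7]
tool_rot: [-3.136, -0.0, 1.692]
force: [-8.2, 3.3, -2.0]
width: 22.2
gripper_force: 59.6
```

Emit:
move_arm:
  steps:
    - [0,0,0,0.0121,0.0015,-0.0165,0]
    - [0,0,0,0.0043,0.0005,-0.02,0]
    - [0,0,0,-0.0043,-0.0005,-0.02,0]
    - [0,0,0,-0.0121,-0.0015,-0.0165,0]
    - [0,0,0,-0.0179,-0.0022,-0.01,0]

```text
clock: 13.2
eef_pos: [605.2, -109.8, 37.9]
tool_rot: [3.136, -0.002, 1.69]
force: [1.7, 5.8, 5.8]
width: 22.2
gripper_force: 61.2
```

```bash
python3 - <<'E'
from lamp import *
s=telemetry.read_state();print(s['eef_pos'],s['force'],s['torque'])
run(.12);run(.12)
E
```

```text
[ 605.22557823 -109.77085844   37.93089946] [1.70360984 5.81278876 5.77991565] [ 1.31257668 -0.47253006 -0.26104318]
lamp_snout [ 604.9 -108.6   56.9] (array([596.6,  73.6,  21. ]), np.float64(3.28), 36) top z [88.1 89.6]
lens_front none
lens_front none
lamp_snout [548.  225.  249.4] (array([570.4, 248. ,  21. ]), np.float64(1.43), 271) top z [269.3 270.8]
lens_front [538.6 273.5 252.1] (array([569.4, 253.3,  25.4]), np.float64(1.13), 602) top z [278.6 279.8]
lens_front [538.6 273.5 252.1] (array([569.7, 253.7,  25. ]), np.float64(1.12), 602) top z [278.6 279.8]
```

```bash
cat > ref.py <<'E'
from lamp import *
def robust(P,yaw,r,fixr=True):
    x=R.from_euler('z',-yaw).apply(P)
    s=least_squares(lambda p:np.hypot(x[:,0]-p[0],x[:,2]-p[1])-(r if fixr else p[2]),[np.median(x[:,0]),np.median(x[:,2])-8,r],loss='cauchy',f_scale=.7,x_scale=[1,1,1])
    f=np.hypot(x[:,0]-s.x[0],x[:,2]-s.x[1])-(r if fixr else s.x[2])
    return s.x.round(2),(np.abs(f)<1.5).sum(),len(f)
def meas(P,sn,ln,yaw=.12):
    for n,p,lo,hi,r in(('snout',sn,-30,-2,21),('lens',ln,6,46,25)):
        a=R.from_euler('z',-yaw).apply(P-np.array(p))
        Q=P[(a[:,1]>lo)&(a[:,1]<hi)&(np.abs(a[:,0])<30)&(np.abs(a[:,2])<32)]
        if len(Q)<30: print(n,len(Q)); continue
        print(n,'fix',*robust(Q,yaw,r),'free',*robust(Q,yaw,r,False))
if __name__=='__main__':
    D=[]
    for c in('scene','top'):
        P=np.vstack([ (lambda d:cloud(c,d)[d>0])(eyes.get_image(c)[1]) for _ in range(3)])
        print(c); meas(P,[546,223,249],[540,274.5,253])
E
python3 ref.py
```

```text
scene
snout fix [570.26 248.31  21.  ] 475 785 free [570.17 248.22  21.1 ] 476 785
lens fix [569.49 253.59  25.  ] 1231 1584 free [570.29 254.65  23.94] 1260 1584
top
snout fix [568.32 249.78  21.  ] 220 410 free [568.32 249.72  21.04] 218 410
lens fix [569.17 254.97  25.  ] 376 622 free [569.05 256.63  23.69] 388 622
```

Emit:
move_arm:
  steps:
    - [0,0,0,-0.0205,-0.0025,-0.0018,0]
    - [0,0,0,-0.0196,-0.0024,0.0068,0]
    - [0,0,0,-0.0153,-0.0019,0.0143,0]
    - [0,0,0,-0.0084,-0.001,0.0193,0]
    - [0,0,0,0,0,0.0211,0]

```text
clock: 14.4
eef_pos: [535.2, -119.6, 97.3]
tool_rot: [-3.135, -0.001, 1.692]
force: [-0.7, 5.7, -7.7]
width: 21.9
gripper_force: 59.2
```

Emit:
move_arm:
  steps:
    - [0,0,0,0.0084,0.001,0.0193,0]
    - [0,0,0,0.0153,0.0019,0.0143,0]
    - [0,0,0,0.0196,0.0024,0.0068,0]
    - [0,0,0,0.018,0.0022,-0.0015,0]
    - [0,0,0,0,0,0,0]

```text
clock: 14.9
eef_pos: [599.2, -112.5, 136.0]
tool_rot: [-3.138, 0.001, 1.692]
force: [-3.3, 1.4, -2.2]
width: 21.9
gripper_force: 59.8
```

```bash
python3 - <<'E'
from ref import *
s=telemetry.read_state();print(s['eef_pos'],s['force'])
for c in('scene','top'):
    P=np.vstack([ (lambda d:cloud(c,d)[d>0])(eyes.get_image(c)[1]) for _ in range(4)])
    print(c)
    for n,p,rs,lo,hi in(('snout',[546,223,255],(21,),-30,-2),('lens',[540,274.5,255],(24,),4,50)):
        a=R.from_euler('z',-.12).apply(P-np.array(p))
        for l,h in ((lo,hi),)+(((4,12),(12,20),(20,28),(28,36),(36,44),(44,52)) if n=='lens' else ((-40,-30),(-30,-20),(-20,-10),(-10,0))):
            Q=P[(a[:,1]>l)&(a[:,1]<h)&(np.abs(a[:,0])<30)&(np.abs(a[:,2])<32)]
            if len(Q)>40: print(n,l,h,[robust(Q,.12,r)[0][:2] for r in rs],robust(Q,.12,rs[0],False))
E
```

```text
[ 599.17275311 -112.53022609  136.00053099] [-3.32918763  1.35145801 -2.20391837]
scene
snout -30 -2 [array([570.2 , 254.55])] (array([570.06, 254.41,  21.16]), np.int64(632), 1043)
snout -40 -30 [array([569.71, 254.09])] (array([566.26, 250.32,  25.53]), np.int64(259), 552)
snout -30 -20 [array([569.59, 253.78])] (array([569.84, 254.03,  20.72]), np.int64(289), 341)
snout -20 -10 [array([570.42, 254.93])] (array([570.56, 255.09,  20.82]), np.int64(190), 322)
snout -10 0 [array([570.95, 255.2 ])] (array([570.4 , 255.04,  21.6 ]), np.int64(298), 570)
lens 4 50 [array([570.34, 254.69])] (array([570.39, 254.75,  23.94]), np.int64(1827), 2393)
lens 4 12 [array([570.  , 255.05])] (array([569.51, 254.62,  24.53]), np.int64(319), 457)
lens 12 20 [array([570.  , 254.67])] (array([570.24, 254.97,  23.69]), np.int64(309), 384)
lens 20 28 [array([570.22, 254.63])] (array([570.17, 254.56,  24.06]), np.int64(330), 421)
lens 28 36 [array([570.44, 254.56])] (array([570.48, 254.62,  23.95]), np.int64(333), 433)
lens 36 44 [array([570.56, 254.56])] (array([570.65, 254.66,  23.89]), np.int64(341), 423
[... 495 characters left out ...]
44, 257.89])] (array([568.84, 254.8 ,  23.48]), np.int64(115), 186)
lens 4 50 [array([569.16, 256.53])] (array([569.12, 257.19,  23.48]), np.int64(557), 961)
lens 4 12 [array([567.94, 257.61])] (array([568.15, 256.11,  25.2 ]), np.int64(95), 158)
lens 12 20 [array([568.95, 256.43])] (array([568.87, 256.68,  23.82]), np.int64(116), 168)
lens 20 28 [array([569.14, 256.51])] (array([569.1 , 257.14,  23.5 ]), np.int64(118), 177)
lens 28 36 [array([569.46, 256.39])] (array([569.41, 257.17,  23.42]), np.int64(101), 170)
lens 36 44 [array([569.43, 255.81])] (array([569.12, 257.85,  22.58]), np.int64(92), 158)
lens 44 52 [array([569.57, 256.68])] (array([569.75, 256.13,  24.36]), np.int64(100), 200)
```

Lamp and lens axes agree to about 0.2 mm. Releasing the grip and checking the crank.

Emit:
move_arm:
  steps:
    - [0,0,0,0,0,0,0.05]
    - [0,0,0,0,0,0,0.05]
    - [0,0,0,0,0,0,0.05]
    - [0,0,0,0,0,0.02,0.05]
    - [0,0,0,0,0,0.03,0.05]

```text
clock: 15.8
eef_pos: [599.4, -112.0, 186.4]
tool_rot: [-3.139, -0.001, 1.69]
force: [1.1, -0.0, 0.3]
width: 49.7
gripper_force: 0.0
```

Emit:
move_arm:
  steps:
    - [0,0,0,0,-0.01,0.03,0.05]
    - [0,0,0,0,-0.02,0.03,0.05]
    - [0,0,0,0,0,0,0.05]
    - [0,0,0,0,0,0,0.05]

```text
clock: 16.2
eef_pos: [600.6, -142.5, 247.9]
tool_rot: [3.139, 0.001, 1.689]
force: [-0.3, 0.0, 0.4]
width: 50.3
gripper_force: 0.0
```

```bash
python3 - <<'E'
from ref import *
s=telemetry.read_state();print(s['eef_pos'],s['force'],s['clock'])
k=eyes.calibration('wrist');im,d=eyes.get_image('wrist');cv2.imwrite('pics/w6.png',im)
for n in('crank','crank_mouth','shaft_shoulder'): print(n,find('wrist',n))
P=np.vstack([ (lambda d:cloud('scene',d)[d>0])(eyes.get_image('scene')[1]) for _ in range(4)])
meas(P,[546,223,255],[540,274.5,255])
C=wcloud(d,k); L=R.from_euler('z',-.12).apply(C.reshape(-1,3)-[575.2,-25.6,104])
for lo in range(-40,70,4):
    q=L[(np.abs(L[:,0])<16)&(L[:,1]>=lo)&(L[:,1]<lo+4)&(L[:,2]>-12)&(L[:,2]<25)]
    if len(q)<10: continue
    zt=np.percentile(q[:,2],90);t=q[q[:,2]>zt-2.5];a=np.percentile(t[:,0],[3,97]);print(lo,a.mean().round(1),np.ptp(a).round(1),np.median(t[:,2]).round(1))
E
```

```text
[ 600.59228287 -142.47658987  247.94681529] [-0.31340817  0.0088995   0.41760775] 16.2
crank [(array([ 503., -545.,    9.]), 0.81), (array([ 266., -195.,   11.]), 0.62), (array([570., -17., 101.]), 0.61)]
crank_mouth [(array([569.,  13., 105.]), 0.97), (array([ 229., -207.,    9.]), 0.55)]
shaft_shoulder [(array([570.,  14.,  98.]), 0.82)]
snout fix [570.19 254.65  21.  ] 620 1049 free [570.01 254.48  21.2 ] 622 1049
lens fix [569.44 253.68  25.  ] 1696 2105 free [570.26 254.74  23.93] 1697 2105
-32 -5.1 1.4 16.7
-28 -5.4 0.1 20.6
-24 2.1 15.1 21.4
-20 2.7 22.3 9.8
-16 2.6 21.8 10.4
-12 2.3 21.4 10.6
-8 2.0 22.3 11.1
-4 1.2 20.5 11.3
0 1.4 20.8 11.4
4 2.0 22.2 11.8
8 0.6 20.0 12.0
12 0.8 20.6 12.4
16 0.8 22.8 12.7
20 -0.3 20.2 13.0
24 -0.0 19.6 13.4
28 -0.8 19.5 13.7
32 0.0 21.2 14.0
36 0.8 21.9 13.4
40 -0.1 14.8 14.0
44 -0.2 14.6 14.3
48 -0.3 15.2 13.2
52 -0.7 12.7 9.9
```

View pics/w6.png

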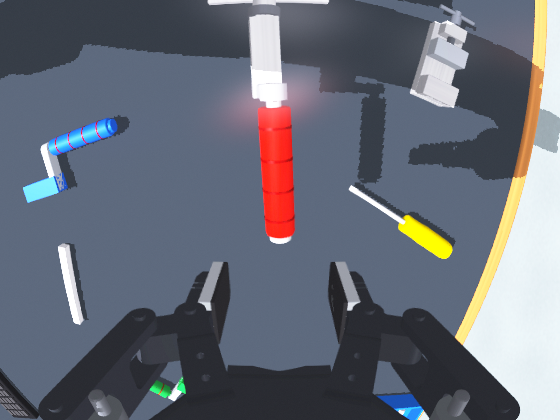

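The crank hub (265,60) sits against the flange with a slight tilt of about 0.08 rad. The gripper is clear and the lamp is level with the lens, so I'm handing in.

```bash
python3 -c "
from h import *
print(ctrl.finish_job())"
```

```text
the job is handed in; nothing more can be done
None
```

The job is handed in with no verdict returned: the crank is on the shaft up to the shoulder and released, the lamp's axis measures within about 0.3 mm of the lens's in height, and I saw no bystander disturbed.

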